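# Lever open a coffee grinder's snap cover and reset its burr dial

### The job

Lever up the snapped-shut black cover of the coffee grinder with the palette knife, not with your fingers: slip the blade into the slot under the cover's front edge, without ramming it, and pry over the edge of the grinder's top until the catch lets go and the cover springs fully open. Lay the knife gently back down on the worktop, clear of the grinder. Then turn the burr dial clockwise to its stop, back it off exactly three clicks, let go of it, and leave the cover open; do not disturb the cup, the tin and the garlic.

Things in the scene. Friction and masses are not known exactly. Their poses are not given: they have to be found in the camera images.
- grinder: compact coffee grinder, white box with an aluminium top (the deck), fixed to the worktop; 104 deep (x) x 230 wide (y) x 95 mm high to the deck. Origin at the centre of its underside; x points from its front face (towards the robot) to its back, y to its left, z up. A round amber bean hopper (84 mm across, up to 39 mm over the deck) stands on the deck at y = +64 mm; the black cover sits at y = -58 mm
- deck_edge (a point): point on the front top edge of the deck (at the deck's height, 95 mm over the worktop) straight in front of the slot: the fulcrum of the blade; axes as the grinder's. The front face below it is plain and upright
- pry_slot (a point): centre of the mouth of the pry slot: a notch 34 mm wide (y) and 5 mm high at the bottom of the cover's front wall, open down to the deck, so the deck is its floor; 22 mm behind deck_edge and 2.5 mm over the deck. The wall is 4 mm thick, behind it the slot is free for another 15 mm. Axes as the grinder's: the blade goes in along +x
- cover_lip (a point): middle of the lower edge of the cover's front wall, above the slot (5 mm over the deck when shut); it moves with the cover, 84 mm from the hinge. The cover is a black plastic hood 83 deep x 84 wide x 36 mm high, hinged along the back of the deck (56 mm behind the grinder's middle, 4 mm over the deck)
- cover (a joint): angle of the cover: 0 shut, grows as its front edge rises, 2.6 fully open (laid back behind the grinder). Two sprung snap catches hold the front edge: it takes about 15 N straight up at the lip, and 3 to 5 mm of lift there (up to 0.06 rad), until they let go; then a weak spring swings the cover up and over by itself in 2 to 3 s. With the blade resting on deck_edge, its tip 34 mm beyond that edge, this happens at a pitch of about 0.25 to 0.3 rad (handle down)
- dial_grip (a point): middle of the upright bar of the burr dial, under the cover: a bar 44 long x 11 wide x 22 mm high on a serrated disc 44 mm across and 7 mm high. The bar reaches from 8.5 to 30.5 mm over the deck, this point lies 19.5 mm over it, on the dial's upright axis. x runs along the bar (its white-marked end is -x), z up
- dial (a joint): angle of the dial: 0 at its clockwise stop (seen from above), grows anticlockwise up to 2.0. It clicks every 0.349 rad (20 degrees), and the stop itself is the first resting place; turning takes about 0.05 to 0.15 Nm, and when let go it snaps into the nearest click (within 0.03), unless it stands right on the crest half-way between two. At 0.7 the bar lies along the grinder's x
- knife_grip (a point): place to hold the palette knife: middle of the height and width of its dark wooden handle (90 long x 16 wide x 18 mm high, reaching 33 mm ahead of this point and 67 mm behind it). x points to the blade's tip, z up; it lies 9 mm over the worktop. The steel blade is 16 mm wide and 2.4 mm thick, at this same height, straight, from the handle to the tip; the knife weighs about 70 g and balances near this point
- knife_tip (a point): round tip of the palette knife's blade, 108 mm ahead of knife_grip, middle of the blade's thickness; axes as knife_grip
- cup_mid (a point): white cup standing upside down, 98 x 74 x 63 mm high, 30 mm over its underside; leave it alone
- tin_mid (a point): small green tin with a white lid, 62 mm across, 67 mm high, at half its height; leave it alone
- garlic_mid (a point): garlic bulb, 56 mm across, at half its height; leave it alone
There are look-alikes about, which are no part of the job. What is shaped like the part that bears knife_grip but green is not meant.

How it is judged (in metres and radians):
On the way, in this order (a step that is already met when the one before it is completed fails the run):
1. the blade bears the cover up against its catch (value of joint cover between 0.01 and 0.3 rad and contact force between knife and cover above 3 N).
2. the catch has let go and the cover swings open (value of joint cover above 1 rad).
3. the knife lies on the worktop, let go, clear of the grinder (height (world z) of knife_grip below 0.02 m and height (world z) of knife_tip below 0.025 m and contact force between knife and grinder below 0.1 N and contact force between the fingers and knife below 0.1 N), for 0.1 s.
4. the dial is turned clockwise to its stop (value of joint dial below 0.07 rad), for 0.1 s.
At the end, for the whole second after the job is handed in: The dial rests in the third click from its stop (1.047 rad, within 0.1), the cover is open beyond 2.3 rad, and the knife lies flat and still on the worktop (its grip point under 20 mm and its tip under 25 mm over it), touching the grinder nowhere (value of joint dial between 0.947 and 1.147 rad and value of joint cover above 2.3 rad and height (world z) of knife_grip below 0.02 m and height (world z) of knife_tip below 0.025 m and linear speed of knife below 0.02 m/s and contact force between knife and grinder below 0.1 N).
It fails at once if the fingers or the arm push the cover (value of joint cover below 2 rad and contact force between any of the fingers, the arm and cover above 1.5 N).
It fails at once if the cover is rammed or forced (more than 60 N) (contact force between knife and cover above 60 N).
It fails at once if the knife is dropped or thrown onto the worktop (height (world z) of knife_grip below 0.03 m and linear speed of knife above 0.6 m/s).
It fails at once if the cup, the tin or the garlic is disturbed (moved over 30 mm) (distance of any of cup_mid, tin_mid, garlic_mid from where it was at the start of the episode above 0.03 m).
It also fails if it takes over 72 s, if anything falls off the work surface, if the arm or the gripper's body presses on something with over 40 N, if the wrist force passes 120 N, or if a joint passes its speed limit or range.

### The arm

A 6-joint arm with a two-finger parallel gripper is mounted at the origin on a cart in front of the work surface, level with it; the furniture and walls round the work are solid. World frame = base frame: x ahead of the robot, y to its left, z up, the work surface at z = 0. Lengths are in mm, angles in rad, forces in N, time in s.
With the tool pointing down it reaches from about 375 to 925 mm from the base axis. Payload 5.7 kg.
Tool frame: the origin (TCP) lies where the fingers leave the gripper's body, on its centre line; the fingertips stand 73 mm ahead of it and the grasp point (between the pads) lies 54 mm ahead of it (arm.pinch_z is the z of the grasp point in the tool frame, in mm); z points along the fingers, y is the line along which they close (so a half turn about z gives the same grasp; the last joint's range is limited). The gripper opens to 85 mm and grips with 20 to 120 N. Pads are 22 mm wide; open, the fingers measure 114 mm over their backs; the gripper's body (76 mm by 85 mm) begins 54 mm behind the grasp point. The pads swing forward as they close: fully open they stand 13 mm farther back than shut.
Start: joints at [-1.443, 0.359, 1.51, -0, 1.272, -0.115], TCP at [144.24, -582.381, 303.867] pointing down, gripper open.
Joint ranges: [-2.97, 2.97], [-1.01, 2.36], [0.21, 2.38], [-0.96, 4.11], [0.2, 2.71], [-2.98, 2.98]. Speed limits (rad/s): [2.39, 2.39, 3.14, 3.14, 3.14, 3.14].

### API

Orientations are given as a 3x3 rotation matrix whose columns are the frame's x, y, z axes.
In Python, from plant import arm gives the robot as it stands. Calls block until the motion is done:
- arm.goto(position, orientation): joint-space move of the TCP to a pose.
- arm.move_l(position, velocity=150, ori=None): straight line of the TCP; ori=None keeps the orientation; velocity is the mean speed in mm/s.
- arm.set_joints(angles): joint-space move.
- arm.open_gripper() and arm.grab(effort=None): open the fingers fully, or close them until they stop; effort is the grip in N (None keeps the last).
- arm.sleep(seconds).
- arm.solve_ik(position, orientation): joint angles nearest the present ones, or None.
- arm.get_image(name): name is "scene" or "top"; returns a dict with "color" (384x512x3 uint8, red, green, blue), "fx", "fy", "cx", "cy" (pixels), "R" (3x3) and "t" (3): a world point X has camera coordinates R X + t. Camera axes: x right, y down, z forward; pixel columns grow to the right and rows downward; lengths in mm; the calibration is good to about 2 mm. A picture is of the moment at which its call begins. There is no depth.
A pose or a line that the arm cannot do raises arm.Unreachable and nothing moves.
- arm.job_done(): hands the job in; it is judged then, once.
Trained networks look in a picture, given as the dict that the camera call returned (one of the last four; its "shot" number tells which), for a name from the list of things; names that differ only in an ending like _2 or _b are one class to them, and where a whole thing is asked for, a point or a joint stands for the part that bears it (a point fixed in the world has none). Each returns a list of dicts, best first, with "conf" (0 to 1); they miss things now and then, are a little off and sometimes report something else, mostly with a low value. They report only what shows in the picture. A call takes as long as a camera call. They do not tell look-alikes from the thing itself.
- arm.silhouettes(thing, picture): "region" (384x512 bool, what is visible of it).
- arm.spot_point(thing, picture): "centre" ([x, y, z] in mm, in the coordinates of the camera as it stood for that picture, good to about 4 mm: a listed point, or the origin of a listed thing).
Readings, each from a call of its own:
- arm.read_t(): time.
- arm.read_q(): joint angles.
- arm.read_qvel(): joint speeds.
- arm.read_tau(): joint torques, N m.
- arm.read_ee_pos(): TCP position.
- arm.read_tcp_rot(): TCP orientation.
- arm.read_contact_force(): force on the tool from outside, world axes, zero at the start.
- arm.read_wrist_torque(): the same for the moment, N m.
- arm.read_width(): finger opening in mm.
- arm.read_grasp_force(): force on a finger pad.
Only numpy, scipy, OpenCV 4.12 (cv2) and the standard library are available. Lean on these libraries where they do the work, as an engineer would, in place of code of your own. Each camera call takes 0.05 s, during which the arm holds its last target. There are 200 camera calls.

## Working session

There is one attempt and no reset: what is moved stays moved. The work goes in short steps, each a Python script; the robot and the scene stay as the last script left them, time stands still between calls to the robot, and variables do not carry over. Pictures are saved under pics/ and viewed, at most 10 in all, crops included, and the job is handed in when it is done.

```bash
mkdir -p pics; ls
cat > h.py <<'E'
from plant import arm
import numpy as np, cv2
def shot(n,f=None):
    p=arm.get_image(n)
    if f: cv2.imwrite(f,p["color"][:,:,::-1])
    return p
def w(p,c): return np.array(p["R"]).T@(np.array(c)-np.array(p["t"]))
def px(p,X):
    c=np.array(p["R"])@np.array(X)+np.array(p["t"]); return np.array([p["fx"]*c[0]/c[2]+p["cx"],p["fy"]*c[1]/c[2]+p["cy"]])
def ray(p,u,v,z):
    R=np.array(p["R"]).T; o=-R@np.array(p["t"]); d=R@np.array([(u-p["cx"])/p["fx"],(v-p["cy"])/p["fy"],1]); return o+d*(z-o[2])/d[2]
E
python3 - <<'E'
from h import *
np.set_printoptions(precision=1,suppress=True)
ps={n:shot(n,f"pics/{n}0.png") for n in("scene","top")}
for n,p in ps.items():
  print(n,p["fx"],-np.array(p["R"]).T@np.array(p["t"]))
  for t in "grinder deck_edge pry_slot cover_lip knife_grip knife_tip cup_mid tin_mid garlic_mid".split():
    for d in arm.spot_point(t,p)[:3]:
      X=w(p,d["centre"]); print(n,t,round(d["conf"],2),X,px(p,X))
cv2.imwrite("pics/both0.png",cv2.resize(np.hstack([ps["scene"]["color"],ps["top"]["color"]])[:,:,::-1],(800,300)))
E
```

```text
pics
scene 432.32074825430635 [-133.9  693.6 1133.6]
scene grinder 0.95 [586.8  24.4   0.4] [232.2 205.9]
scene deck_edge 0.86 [541.1 -42.7  96. ] [255.4 183.2]
scene pry_slot 0.68 [476.7 316.5   7.3] [188.8 277. ]
scene pry_slot 0.63 [567.4 -35.6  99.7] [248.2 179.6]
scene cover_lip 0.77 [566.4 -38.4  98.7] [249.  179.6]
scene cover_lip 0.29 [587.5  25.9  -0.2] [231.8 206.2]
scene knife_grip 0.69 [545.5 -42.3  94.5] [254.4 182.9]
scene knife_grip 0.67 [ 345.1 -113.6    6.9] [312.1 219.6]
scene knife_grip 0.57 [363.9 154.7   3.7] [253.3 266.2]
scene knife_tip 0.84 [276.1 219.9   6.8] [259.9 297.2]
scene knife_tip 0.76 [582.1 335.7   5.9] [161.5 260.8]
scene knife_tip 0.62 [316.3  -8.5   9.6] [299.  242.4]
scene cup_mid 0.73 [ 586.3 -367.7   32.8] [304.2 144.9]
scene tin_mid 0.66 [620.9 217.4  39.3] [181.6 225.4]
scene garlic_mid 0.65 [ 493.6 -340.6   25.9] [318.8 161.1]
top 414.2884913886065 [ 394.3   -8.3 1438.4]
top grinder 0.63 [ 587.  -374.1   29.6] [353.5 176.2]
top grinder 0.59 [583.5  29.9   3.8] [236.  175.7]
top deck_edge 0.94 [544.5 -34.6  95.6] [254.9 184.3]
top deck_edge 0.33 [ 494.2 -338.6   29.2] [343.2 203. ]
top pry_slot 0.78 [567.8 -39.1  99. ] [256.4 177.1]
top cover_lip 0.73 [ 586.8 -373.6   32.4] [353.6 176.1]
top cover_lip 0.57 [568.7 -35.2  97.6] [255.2 176.9]
top knife_grip 0.76 [ 344.  -108.9    8.2] [274.9 245.7]
top knife_grip 0.54 [360.8 155.    4.8] [198.1 239.3]
top knife_grip 0.51 [476.6 322.3   9.1] [150.5 204.5]
top knife_tip 0.64 [584.5 335.2  10.2] [148.  173.4]
top knife_tip 0.62 [320.1  -8.2   8.5] [245.4 252.2]
top knife_tip 0.53 [279.8 224.4   8.4] [176.9 262.8]
top cup_mid 0.59 [ 587.2 -374.3   30.1] [353.6 176.1]
top tin_mid 0.58 [622.6 223.7  31.2] [179.6 162.2]
top garlic_mid 0.73 [ 489.8 -335.2   27.5] [342.1 204.3]
top garlic_mid 0.2 [583.8 337.1  12.1] [147.3 173.5]
```

View pics/scene0.png

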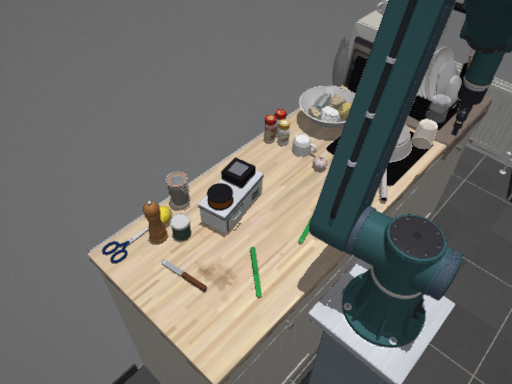

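View pics/top0.png

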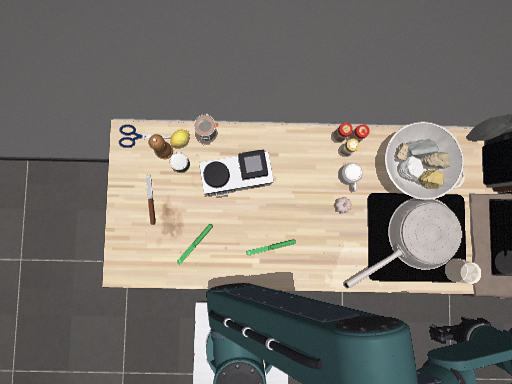

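Run:
```python
from h import *
np.set_printoptions(precision=3,suppress=True)
p=shot("top"); c=p["color"]; hsv=cv2.cvtColor(c,cv2.COLOR_RGB2HSV)
for n,(u,v) in dict(A=(275,246),B=(198,239),C=(150,204)).items():
  print(n,c[v-1:v+2,u-1:u+2].reshape(-1,3).mean(0))
for n in("scene","top"):
  p=shot(n)
  for s in arm.silhouettes("grinder",p)[:1]:
    print(n,"grinder",s["conf"],cv2.minAreaRect(np.argwhere(s["region"])[:,::-1].astype(np.float32)))
  for s in arm.silhouettes("knife_grip",p)[:4]:
    r=np.argwhere(s["region"]); print(n,s["conf"],len(r),r.mean(0)[::-1],p["color"][s["region"]].mean(0))
```

```text
A [ 79.111 172.667  98.444]
B [ 77.556 172.222  98.   ]
C [114.889  74.889  54.   ]
scene grinder 0.65 ((230.3785400390625, 195.01815795898438), (43.85582733154297, 76.34333801269531), 40.3140983581543)
scene 0.67 312 [185.343 275.628] [124.526 107.817  97.574]
scene 0.65 266 [255.718 271.793] [ 63.812 151.846  79.865]
scene 0.54 66 [303.955 234.333] [ 49.894 155.621  75.182]
top 0.69 251 [194.733 243.462] [ 92.761 170.064 103.745]
top 0.67 241 [150.154 199.747] [146.365 127.913 119.44 ]
top 0.63 193 [271.886 246.798] [ 88.181 176.207 104.767]
```

The scene and top views show the brown-handled knife at top pixel (150,204), with its tip at (149,175). The two look-alikes at (198,240) and (275,246) are green. The grinder is at (236,173), turned about 9°, with the black cover at (254,164). Next I'll refine the grinder's yaw and check reachability.

```bash
cat >> h.py <<'E'
def Rz(a): c,s=np.cos(a),np.sin(a); return np.array([[c,-s,0],[s,c,0],[0,0,1.]])
def Ry(a): c,s=np.cos(a),np.sin(a); return np.array([[c,0,s],[0,1,0],[-s,0,c]])
def tool(yaw,pitch=0,flip=False):
    "tool pointing along -z of a knife frame with this yaw and pitch (tip up positive)"
    K=Rz(yaw)@Ry(-pitch); s=-1 if flip else 1
    return K@np.diag([s,-s,-1.])
E
python3 - <<'E'
from h import *
np.set_printoptions(precision=3,suppress=True)
p=shot("top"); g=cv2.cvtColor(p["color"],cv2.COLOR_RGB2GRAY)[140:205,190:285]
k=4; L=cv2.createLineSegmentDetector().detect(cv2.resize(g,None,fx=k,fy=k,interpolation=cv2.INTER_CUBIC))[0][:,0]
for l in L:
  if np.hypot(l[0]-l[2],l[1]-l[3])>80:
    a,b=[ray(p,(x+.5)/k-.5+190,(y+.5)/k-.5+140,95) for x,y in(l[:2],l[2:])]
    d=b-a; print(a[:2],b[:2],np.hypot(*d[:2]),"yaw",(np.arctan2(d[1],d[0])+np.pi/4)%(np.pi/2)-np.pi/4)
for fl in(0,1):
  for pos,yaw,pit in(([477,320,76],.15,0),([470,-50,152],.17,0),([460,-50,130],.17,.4),([590,-35,178],-.55,0),([590,-35,178],.5,0),([590,-35,178],1.5,0)):
    print(fl,yaw,pit,arm.solve_ik(pos,tool(yaw,pit,fl)))
E
```

```text
[650.404  10.342] [662.685 -60.293] 71.69505009354614 yaw 0.1721440611260645
0 0.15 0 [ 0.471  0.612  1.765 -0.     0.765  1.891]
0 0.17 0 [-0.252  0.387  1.944 -0.     0.81   1.149]
0 0.17 0.4 [-0.397  0.369  2.237  0.84   0.285  0.221]
0 -0.55 0 [-0.176  0.483  1.662 -0.     0.997  1.945]
0 0.5 0 [-0.176  0.483  1.662 -0.     0.997  0.895]
0 1.5 0 [-0.176  0.483  1.662 -0.     0.997 -0.105]
1 0.15 0 [ 0.471  0.612  1.765 -0.     0.765 -1.25 ]
1 0.17 0 [-0.252  0.387  1.944 -0.     0.81  -1.993]
1 0.17 0.4 [-0.397  0.369  2.237  0.84   0.285 -2.92 ]
1 -0.55 0 [-0.176  0.483  1.662 -0.     0.997 -1.197]
1 0.5 0 [-0.176  0.483  1.662 -0.     0.997 -2.247]
1 1.5 0 None
```

```bash
cat >> h.py <<'E'
T0=-0.2           # tool pitch relative to the knife
H=13.             # pinch above knife_grip along the tool axis
def kpose(grip,yaw,pitch=0,h=None):
    "TCP pose that puts knife_grip at grip with knife yaw/pitch"
    K=Rz(yaw)@Ry(-pitch); R=tool(yaw,pitch+T0)
    pinch=np.array(grip,float)+K@np.array([0,0,H if h is None else h])
    return pinch-R[:,2]*arm.pinch_z, R
E
python3 - <<'E'
from h import *
np.set_printoptions(precision=2,suppress=True)
G=[476.6,319.6,9]; Y=.15
arm.goto(*kpose([G[0],G[1],150],Y)); arm.open_gripper()
P,R=kpose(G,Y)
arm.move_l(P+[0,0,40],200); arm.move_l(P,60); print(arm.read_contact_force())
arm.grab(80); print(arm.read_width(),arm.read_grasp_force(),arm.read_contact_force())
arm.move_l(P+[0,0,120],120); print(arm.read_width(),arm.read_contact_force(),arm.read_ee_pos()-P)
S=shot("scene","pics/g1.png");Tp=shot("top")
for p in(S,Tp):
  for t in("knife_grip","knife_tip"):
    for d in arm.spot_point(t,p)[:4]: print(t,round(d["conf"],2),w(p,d["centre"]))
i=cv2.imread("pics/g1.png"); u,v=px(S,[520,325,130]).astype(int)
a=i[v-60:v+60,u-80:u+80]; i2=Tp["color"][:,:,::-1]; u,v=px(Tp,[520,325,130]).astype(int); b=i2[v-60:v+60,u-80:u+80]
cv2.imwrite("pics/g1c.png",cv2.resize(np.hstack([a,b]),(800,300),interpolation=cv2.INTER_CUBIC))
print(arm.read_t())
E
```

```text
[ 0.03 -0.5  -0.27]
13.842463795221429 80.64794182777405 [-0.11 -0.15  4.67]
13.857688279552102 [-0.   -0.41 -0.68] [ -0.49  -0.27 119.2 ]
knife_grip 0.59 [473.84 319.25 126.7 ]
knife_grip 0.49 [363.94 156.71   3.5 ]
knife_tip 0.49 [278.02 223.67   6.25]
knife_tip 0.46 [579.72 333.7  127.11]
knife_tip 0.35 [318.33 -11.24  10.13]
knife_grip 0.67 [ 344.03 -110.16    8.62]
knife_grip 0.56 [358.08 154.8   11.3 ]
knife_tip 0.79 [318.16 -11.13  10.8 ]
knife_tip 0.73 [277.81 223.9    8.95]
8.5583
```

View pics/g1c.png

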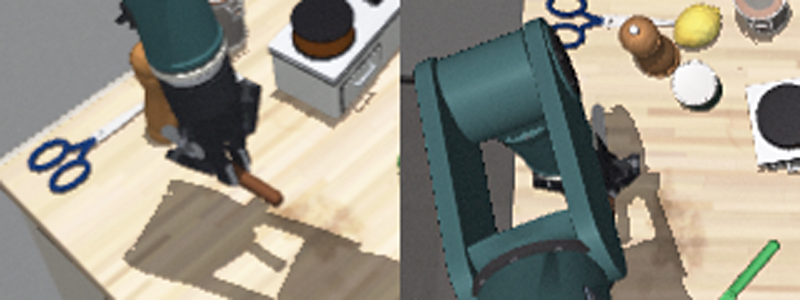

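The blade is level in the gripper and the tip is where it should be. Next I'll touch the front face and the deck gently to get exact references before inserting the blade.

```bash
cat >> h.py <<'E'
YG=.168; E0=np.array([544.6,-39.7,95.]); XG=np.array([np.cos(YG),np.sin(YG),0])
def tip_at(a,z,pitch=0,dy=0):
    "TCP pose with knife tip a mm beyond deck_edge along grinder x, height z"
    t=E0+XG*a+dy*np.array([-XG[1],XG[0],0])+[0,0,z-95]; K=Rz(YG)@Ry(-pitch)
    return kpose(t-K@np.array([108.,0,0]),YG,pitch)
def step(P,v=40):
    arm.move_l(P[0],v,P[1]); return arm.read_contact_force()
E
python3 - <<'E'
from h import *
import json
np.set_printoptions(precision=2,suppress=True)
arm.goto(*tip_at(-40,150)); step(tip_at(-25,86),120); arm.sleep(.2)
f0=arm.read_contact_force(); print(f0,arm.read_t())
a=-12; step(tip_at(a,86)); 
while a<12:
  f=step(tip_at(a,86))-f0
  if f@XG<-1.5: break
  a+=1
print("face at a=",a,f,arm.read_t())
aF=a
step(tip_at(aF-5,86)); step(tip_at(aF-5,104),80); step(tip_at(aF+12,104),60)
arm.sleep(.2); f0=arm.read_contact_force(); z=100.
step(tip_at(aF+12,z))
while z>92:
  f=step(tip_at(aF+12,z))-f0
  if f[2]>1.5: break
  z-=.5
print("deck at z=",z,f,arm.read_t())
step(tip_at(aF+12,z+1.5))
json.dump([aF,z],open("cal.json","w"))
S=shot("scene");Tp=shot("top")
ims=[]
for p in(S,Tp):
  for t in("pry_slot","cover_lip","knife_tip"):
    for d in arm.spot_point(t,p)[:2]: print(t,round(d["conf"],2),w(p,d["centre"]))
  u,v=px(p,E0).astype(int); ims.append(p["color"][v-45:v+45,u-60:u+60,::-1])
cv2.imwrite("pics/slot.png",cv2.resize(np.hstack(ims),(800,300),interpolation=cv2.INTER_CUBIC))
print(arm.read_t())
E
```

```text
[ 0.32  1.08 -0.32] 10.9167
face at a= -1 [-1.82 -0.03 -0.09] 14.3917
deck at z= 96.0 [-0.27  0.94  2.03] 18.175
pry_slot 0.93 [568.72 -37.31  99.74]
cover_lip 0.84 [568.94 -34.66  97.37]
knife_tip 0.75 [557.05 -40.97  96.91]
knife_tip 0.65 [275.9  223.75   5.99]
knife_tip 0.79 [279.17 225.26  12.28]
18.825
```

View pics/slot.png

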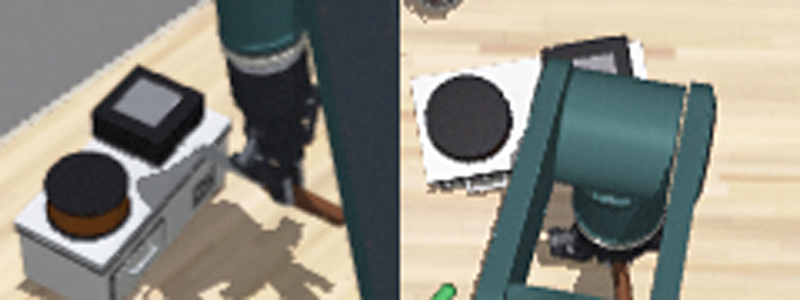

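The blade points at the middle of the cover's front wall: tip near (207,146) in the left half, wall middle near (180,140). The touches agree with the map (edge about 1.5 mm nearer, deck contact at 96.2 mm). Inserting and prying now.

Run:
```python
from h import *
import json,sys
np.set_printoptions(precision=2,suppress=True)
aF,zc=json.load(open("cal.json")); aE=aF-.5; z=zc+1.4
step(tip_at(aE+17,z)); arm.sleep(.1); f0=arm.read_contact_force()
for L in np.arange(19,35.6,1.5):
  f=step(tip_at(aE+L,z),25)-f0
  if f@XG<-6: print("blocked",L,f); step(tip_at(aE+L-4,z)); sys.exit()
print("in",L,f,arm.read_t())
L=35.
def pry(p):
  c=E0+XG*aE+[0,0,zc+.2-1.2-95]; K=Rz(YG)@Ry(-p)
  return kpose(c+K@np.array([L-108,0,1.2]),YG,p)
pk=0
for p in np.arange(.04,.43,.03):
  P=pry(p)
  if arm.solve_ik(*P) is None: print("ik",p);break
  f=step(P,30)-f0; print(round(p,2),f)
  m=np.linalg.norm(f)
  if p>.2 and m<.4*pk: break
  pk=max(pk,m)
print(arm.read_t(),arm.read_width())
arm.sleep(.5)
S=shot("scene")
u,v=px(S,E0).astype(int); cv2.imwrite("pics/pry.png",cv2.resize(S["color"][v-75:v+45,u-80:u+80,::-1],(640,480),interpolation=cv2.INTER_CUBIC))
```

```text
in 35.5 [0.23 0.04 0.6 ] 22.1917
0.04 [-0.28 -0.53  2.16]
0.07 [-0.05  0.48  1.66]
0.1 [-0.63 -0.54  0.93]
0.13 [2.08 0.86 0.28]
0.16 [2.82 1.75 1.33]
0.19 [3.02 1.31 1.46]
0.22 [3.59 2.04 1.51]
0.25 [1.79 1.76 1.52]
0.28 [0.11 0.68 0.97]
24.5083 13.941931350090732
```

View pics/pry.png

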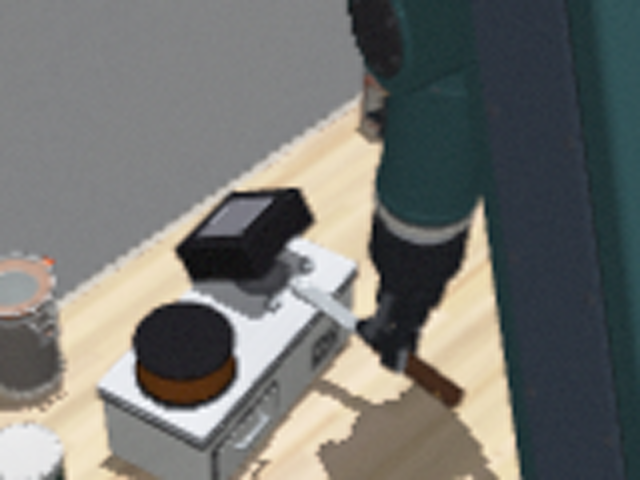

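The catch has let go and the cover, at (245,230), is swinging up. Now I'll lay the knife back where it came from.

Run:
```python
from h import *
np.set_printoptions(precision=2,suppress=True)
p,R=arm.read_ee_pos(),arm.read_tcp_rot()
K=Rz(YG)@Ry(-.28)
arm.move_l(p-K[:,0]*50,150)
P,R=tip_at(-40,190); arm.move_l(P,200,R)
G=np.array([470.,319.6,9]); Y=.15
arm.goto(*kpose(G+[0,0,120],Y))
P,R=kpose(G,Y); arm.move_l(P+[0,0,22],150); arm.sleep(.2); f0=arm.read_contact_force()
for dz in np.arange(15,-2.1,-1.):
  arm.move_l(P+[0,0,dz],40); f=arm.read_contact_force()-f0
  if f[2]>2: break
print("down",dz,f,arm.read_t())
arm.open_gripper(); arm.move_l(P+[0,0,110],150)
arm.goto([480,150,330],tool(.5))
S=shot("scene");Tp=shot("top"); ims=[]
for p in(S,Tp):
  for t in("knife_grip","knife_tip","dial_grip","cover_lip"):
    for d in arm.spot_point(t,p)[:3]: X=w(p,d["centre"]);print(t,round(d["conf"],2),X,px(p,X))
  u,v=px(p,[550,80,95]).astype(int); ims.append(p["color"][max(v-75,0):v+75,u-100:u+100,::-1])
cv2.imwrite("pics/dial.png",cv2.resize(np.hstack(ims),(800,300),interpolation=cv2.INTER_CUBIC))
for n,p in(("scene",S),("top",Tp)):
  u,v=px(p,[590,-35,115]).astype(int); ims.append(0); cv2.imwrite(f"pics/d_{n}.png",cv2.resize(p["color"][v-25:v+25,u-35:u+35,::-1],(400,286),interpolation=cv2.INTER_CUBIC))
a=np.hstack([cv2.imread("pics/d_scene.png"),cv2.imread("pics/d_top.png")])
cv2.imwrite("pics/dial2.png",np.vstack([cv2.imread("pics/dial.png"),a]))
print(arm.read_t())
```

```text
down 0.0 [-0.84  0.03  5.41] 32.875
knife_grip 0.61 [466.1  320.54   5.37] [190.18 280.31]
knife_grip 0.61 [ 343.73 -113.54    5.66] [312.37 220.1 ]
knife_tip 0.85 [577.15 330.84   5.27] [163.8  260.89]
knife_tip 0.6 [275.63 224.06   6.43] [259.04 298.35]
knife_tip 0.52 [319.35 -11.42   6.26] [298.79 241.96]
dial_grip 0.66 [ 589.74 -370.56   30.88] [303.88 144.54]
dial_grip 0.59 [606.81 -27.98 117.49] [238.11 171.27]
cover_lip 0.54 [721.32  -8.05 137.46] [209.95 153.73]
cover_lip 0.2 [ 587.01 -369.16   33.01] [304.26 144.62]
knife_grip 0.69 [ 344.03 -113.28    7.13] [276.16 245.73]
knife_grip 0.48 [361.49 152.96   9.63] [198.57 239.09]
knife_grip 0.43 [472.66 318.5    8.93] [151.56 205.69]
knife_tip 0.52 [321.49  -9.99   8.29] [245.92 251.79]
dial_grip 0.49 [601.94 -25.6  112.27] [252.54 166.04]
cover_lip 0.64 [620.82 218.31  31.18] [181.16 162.75]
cover_lip 0.55 [721.66  -5.56 141.23] [247.13 127.38]
35.8417
```

View pics/dial2.png

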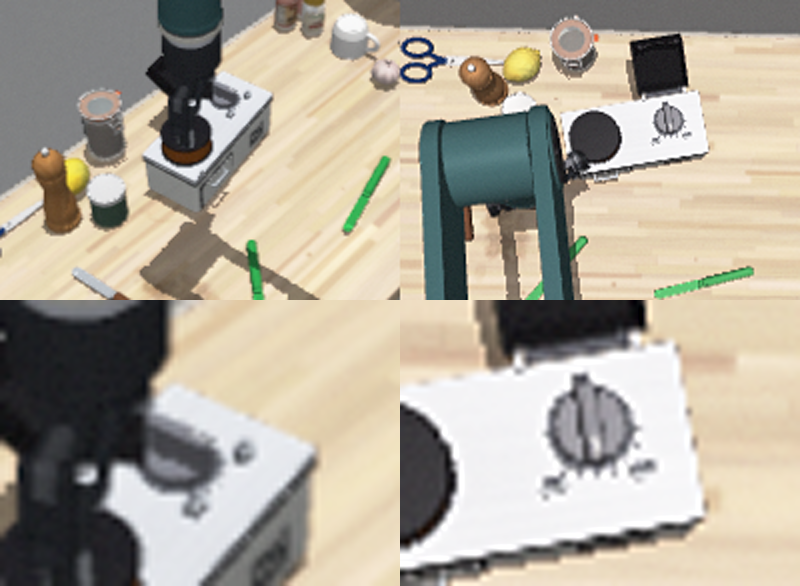

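The cover is fully open, lying behind at about (660,65). The knife is down clear of the grinder. In the enlarged top crop the dial bar is at (590,425), running from (580,380) to the white end at (597,452). That gives a yaw of about 0.2, so the dial is in the 0.70 click. Gripping it next.

Run:
```python
from h import *
np.set_printoptions(precision=3,suppress=True)
c=np.array([603.,-27.8,124.+arm.pinch_z]); y0=YG
arm.goto(c+[0,0,70],tool(y0)); arm.sleep(.2); f0=arm.read_contact_force(); m0=arm.read_wrist_torque()
arm.move_l(c,100); print(arm.read_contact_force()-f0)
arm.grab(30); print("w",arm.read_width()); yh=np.array([-np.sin(y0),np.cos(y0),0])
for i in range(6):
  f=(arm.read_contact_force()-f0); print(f,(arm.read_wrist_torque()-m0)[2])
  s=f@yh
  if abs(s)<3: break
  c=c+yh*np.sign(s)*.7; arm.move_l(c,40)
q0=arm.read_q(); y=y0
for k in range(14):
  y-=.08; arm.goto(c,tool(y)); arm.sleep(.05); t=(arm.read_wrist_torque()-m0)[2]; f=arm.read_contact_force()-f0
  print(round(y-y0,2),t,f)
  if abs(t)>.5: break
np.save("dial.npy",np.r_[c,y,m0,f0]); print(arm.read_t(),arm.read_width())
```

```text
[0.771 0.673 0.006]
w 10.335405511381989
[-0.624  1.058  2.419] -0.020225626257091
-0.08 -0.010593022024069655 [-1.202  2.039  3.365]
-0.16 -0.023649111839430234 [-1.497  4.167  5.817]
-0.24 -0.10280497462543806 [-0.91   5.229  5.729]
-0.32 -0.03116458006521522 [-1.606  5.667  6.467]
-0.4 -0.004439315448774919 [-0.225  6.818  5.855]
-0.48 0.08153490268894203 [-1.127  7.898  5.988]
-0.56 5.937433666962019e-05 [-0.257  9.012  5.697]
-0.64 -0.028731986407278573 [0.169 8.977 5.08 ]
-0.72 0.5777120473165593 [ 0.573 10.431  4.189]
41.1833 10.022915950536143
```

Run:
```python
from h import *
np.set_printoptions(precision=3,suppress=True)
d=np.load("dial.npy"); c,m0,f0=d[:3],d[4:7],d[7:]
arm.sleep(.2); yt=YG-.698+1.047
for y in np.linspace(d[3],yt+.01,8)[1:]:
  arm.goto(c,tool(y)); print(round(y,2),(arm.read_wrist_torque()-m0)[2],arm.read_contact_force()-f0)
arm.sleep(.2); arm.open_gripper(); arm.sleep(.2); arm.move_l(c+[0,0,90],120)
arm.goto([430,180,330],tool(.5)); print(arm.read_t())
ims=[]
for n,X in(("scene",[600,-30,115]),("top",[600,-30,115]),("top",[530,320,10])):
  p=shot(n); u,v=px(p,X).astype(int); ims.append(cv2.resize(p["color"][v-30:v+30,u-30:u+30,::-1],(266,266),interpolation=cv2.INTER_CUBIC))
  if n=="top":
    for t in("cup_mid","tin_mid","garlic_mid","cover_lip"):
      print(t,[(round(e["conf"],2),w(p,e["centre"])) for e in arm.spot_point(t,p)[:1]])
cv2.imwrite("pics/end.png",np.hstack(ims))
```

```text
-0.4 -0.0919363249386383 [-0.298  8.82   4.734]
-0.24 0.04715140415969346 [-0.743  7.194  5.687]
-0.09 -0.018692723024203124 [-1.014  5.498  6.129]
0.06 0.006195768898236236 [-1.144  2.668  5.163]
0.22 -0.013109242247450865 [-0.829  2.407  5.996]
0.37 -0.007640455597171861 [-0.754 -1.138  4.257]
0.53 -0.025541612862250027 [ 0.838 -3.897  5.358]
46.4
cup_mid [(0.97, array([ 584.353, -375.53 ,   33.709]))]
tin_mid [(0.61, array([622.432, 223.354,  32.2  ]))]
garlic_mid [(0.44, array([ 491.462, -332.477,   32.357]))]
cover_lip []
cup_mid [(0.56, array([ 587.548, -371.79 ,   30.971]))]
tin_mid [(0.77, array([621.656, 220.322,  30.44 ]))]
garlic_mid [(0.5, array([ 491.557, -337.912,   28.286]))]
cover_lip [(0.64, array([721.747,  -2.861, 140.815]))]
```

View pics/end.png

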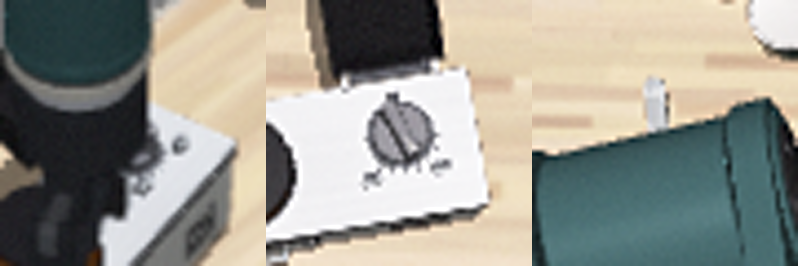

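The dial bar in the middle crop runs from (384,108) to (412,160). That is a yaw of about 0.5, so the dial is at about 1.04, the third click. The cover is open, the blade lies on the worktop at (655,103), and the cup, tin and garlic haven't moved. Handing in.

```bash
python3 -c "
from h import *
print(arm.job_done(),arm.read_t())"
```

```text
the job is handed in; nothing more can be done
the job is handed in; nothing more can be done
```

I handed the job in at about 46 s of the 72 s allowed, with no verdict shown: the cover was pried fully open with the knife, the knife laid back clear of the grinder, the dial turned to its stop and back three clicks (about 1.04 rad in the picture), and the cup, tin and garlic not moved.

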